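# Turn the spice-ball dish to face the pot

## Task

Swing the folded wire handle of the shallow metal dish up until it snaps upright, while the dish stays on the counter. Then take the dish by the black grip of that handle, lift it straight up until it hangs at least 8 cm clear of the counter, and only then turn it gently about a quarter turn so that its red pouring lip points straight at the open pot, keeping it level, over where it stood, and the loose brass ball in its middle and untouched. Finish still holding it there, steady, and leave the pot and everything else on the counter where it is.

Things in the scene. Friction and masses are not known exactly. Their poses are not given: they have to be found in the camera images.
- dish: Loose round metal dish, 170 mm across the rim, 37 mm high, about 0.8 kg, on a flat foot 140 mm across. Origin: centre of its underside; z up; x through the middle of its red pouring lip; y along the handle's hinge line. Inside: a shallow cone (8 degrees) to 55 mm radius, then a steeper wall. Two narrow tabs, 82 mm high, stand at the hinge ends, one with a tiny brass catch ball.
- dish_centre (a point): Point on the dish's upright axis, 30 mm above its underside: where the centre of the ball should stay.
- dish_hinge (a point): Middle of the handle's hinge line, 36 mm above the dish's underside on its axis; the handle turns about the dish's y axis through this point.
- dish_lip (a point): Outer end of the red pouring lip, 46 mm wide, which sticks out of the rim along the dish's x to 119 mm from its axis, 37 mm above the underside.
- bail_grip: Black round grip, 14 mm thick and 90 mm long, mid cross bar of the wire handle, 120 mm from the hinge line; origin at its centre, y along it (= dish y). Handle flat: it lies on the dish's -x side, 36 mm above the counter, 28 mm clear of the rim. Upright: 156 mm above the dish's underside, over its centre. Wire arms 186 mm apart, 6 mm thick. Pinch it only lightly while it swings.
- bail (a joint): Angle of the wire handle (rad): 0 folded flat on the side away from the lip, 1.571 upright against its end stop. A stiff hinge: it stays where it is left (start 0 to 0.5). A sprung ball catch resists from about 1.25 to 1.4, then snaps it to the stop and keeps it there. Moving it takes 1 to 2 N at the grip; dish and handle tip over only if pulled much harder.
- ball: Brass-coloured closed spice ball, 40 mm diameter, about 50 g, lying loose in the middle of the dish. Its frame turns as it rolls.
- ball_center (a point): Centre of the spice ball, about 30 mm above the dish's underside when it lies in the middle.
- pot: Open round aluminium pot, 160 mm across and 95 mm high with two black side handles reaching 110 mm from its axis, standing 0.30 to 0.37 m (centre to centre) from the dish, to its left or right. Origin: centre of its underside.
- tub: Round white food tub with a blue lid, 148 mm across and 97 mm high, on the other side of the dish from the pot; leave alone. Origin: centre of its underside.
- squeeze: Yellow squeeze bottle, 60 mm across and 165 mm high; leave alone. Origin: centre of its underside.

How it is judged:
On the way, in this order (a step that is already met when the one before it is completed fails the run):
1. the handle is snapped upright while the dish stands on the counter (value of joint bail above 1.5 rad and height (world z) of dish below 0.015 m), for 0.2 s.
2. the dish is lifted at least 50 mm clear, level, ball in the middle, its lip not yet turned towards the pot (turned by less than about a third of the way) (height (world z) of dish above 0.05 m and angle between dish's own z axis and vertical below 0.1 rad and horizontal distance between ball_center and dish_centre below 0.02 m and value of joint bail above 1.5 rad and x of pot in the frame of dish below 0.18 m), for 0.1 s.
At the end, for the whole second after the job is handed in: Black grip still held; dish over 50 mm up, within 0.25 m of its start, carried by nothing else, at rest, level within 0.1 rad; handle above 1.5 rad; ball within 20 mm of the dish axis; pot axis within 55 mm of the line through the lip, over 200 mm ahead of the dish axis; bystanders within 20 mm (height (world z) of dish above 0.05 m and angle between dish's own z axis and vertical below 0.1 rad and horizontal distance between ball_center and dish_centre below 0.02 m and value of joint bail above 1.5 rad and x of pot in the frame of dish above 0.2 m and y of pot in the frame of dish between -0.055 and 0.055 m and distance of dish from where it was at the start of the episode below 0.25 m and contact force between the fingers and bail_grip above 1 N and contact force between dish and pot below 0.1 N and contact force between dish and tub below 0.1 N and contact force between dish and squeeze below 0.1 N and linear speed of dish below 0.03 m/s and angular speed of dish below 0.15 rad/s); the arm keeps its last pose, push and grip.
It fails at once if the ball rolls more than 35 mm from the dish's middle (horizontal distance between ball_center and dish_centre above 0.035 m).
It fails at once if the fingers touch the ball (contact force between the fingers and ball above 0.2 N).
It fails at once if the pot or another bystander is moved by more than 20 mm (distance of any of pot, tub, squeeze from where it was at the start of the episode above 0.02 m).
It also fails if it takes over 58 s, if anything falls off the work surface, if the arm or the gripper's body presses on something with over 40 N, if the wrist force passes 120 N, or if a joint passes its speed limit or range.

## Robot

A 7-joint arm with a two-finger parallel gripper is mounted at the origin on the work surface. World frame = base frame: x ahead of the robot, y to its left, z up, the work surface at z = 0. Lengths are in m, angles in rad, forces in N, time in s.
With the tool pointing down it reaches from about 0.4 to 0.85 m from the base axis. Payload 4.5 kg.
Tool frame: the origin (TCP) lies on the centre line of the jaws, within the pads' length; the fingertips stand r.tips_ahead ahead of it and the grasp point (between the pads) is the TCP (r.tips_ahead is the distance from the TCP to the fingertips, in m); z points along the fingers, y is the direction in which the jaws open and shut (so a half turn about z gives the same grasp; the last joint's range is limited). The gripper opens to 88 mm and grips with 3 to 60 N. Pads are 18 mm wide; open, the fingers measure 123 mm over their backs; the gripper's body (75 mm by 187 mm) begins 45 mm behind the grasp point.
Start: joints at [-1.287, 0.689, -0.195, 1.565, 0.157, 0.902, -0.215], TCP at [0.154, 0.606, 0.258] pointing down, gripper open.
Joint ranges: [-3.01, 3.01], [-0.46, 2.08], [-1.47, 1.51], [0.13, 2.56], [-1, 4.14], [0.04, 2.09], [-2.66, 2.66]. Speed limits (rad/s): [2.57, 2.57, 3.14, 3.14, 3.14, 3.14, 3.14].

## Interface

Orientations are given as a unit quaternion [x, y, z, w].
In Python, from plant import r gives the robot as it stands.
- The arm moves only by the shell command python3 -m inch 'ROWS' [FORCE]. ROWS is JSON, a list of rows, each a list of 5 numbers: the shift along the world's x, y, z in units of 25 mm (1.0 is 25 mm), then the turn about the world's z in units of 6 degrees (1.0 is 6 degrees), then the finger opening in mm, from 0 to 88.1. A call has 1 to 5 rows; each row shifts and turns the commanded pose from where the row before left it; what a row does not reach is not made up. A row lasts 1/10 s, in which the tool goes at most 50 mm and 8.59 degrees, less where a joint would pass 70% of its speed; a pose out of reach is approached as far as the arm can. A call is refused whole if a number of a shift passes 1 or a number of a turn 1, either way. A call with a gripper value outside its range is refused whole. The fingers move at their own pace and stop on an object; FORCE is the grip in N (left out, the last holds). Time passes only in rows, so rows that do not move let the fingers close. It gives the time, the measured TCP pose, the force and the opening at its end, in the units of the state.
- r.get_state(): the state, without advancing time (a new reading comes with each control period).
- r.snapshot(name): name is "scene" or "top" or "wrist"; returns a dict with "pixels" (384x512x3 uint8, red, green, blue), "range_z" (384x512 float32, m along the optical axis (not along the pixel's ray), 0 where there is no reading), "K" (3x3 intrinsics, pixels), "position" and "attitude" of the camera in the world. Camera axes: x right, y up, looking along -z (the intrinsics and any distortion apply to the point x, -y, -z); pixel columns grow to the right and rows downward; lengths in m; the calibration is good to about 2 mm. A picture is of the moment at which its call begins.
- r.finish_job(): hands the job in, once; it reports no verdict.
The state is a dict: "clock": time; "q": joint angles; "qd": joint speeds; "joint_torque": joint torques, N m; "tool_pos": TCP position; "eef_rot": TCP orientation; "contact_force": force on the tool from outside, world axes, zero at the start; "moment": the same for the moment, N m; "opening": opening from 0.0 (shut) to 1.0 (fully open).
Only numpy, scipy, OpenCV 4.12 (cv2) and the standard library are available. Lean on these libraries where they do the work, as an engineer would, in place of code of your own. Each camera call takes 0.05 s, during which the arm holds its last target. There are 200 camera calls.

## Working session

There is one attempt and no reset: what is moved stays moved. The work goes in short steps, Python scripts to look and compute and a shell command to move; the robot and the scene stay as the last step left them, time stands still between calls to the robot, and variables do not carry over. Pictures are saved under pics/ and viewed, about 8 in all and at most 12, crops included, and the job is handed in when it is done.

```bash
ls; mkdir -p pics
cat > h.py <<'E'
import numpy as np, cv2
from scipy.spatial.transform import Rotation as R
from plant import r
def snap(n,f=None):
    s=r.snapshot(n)
    if f: cv2.imwrite('pics/'+f,cv2.cvtColor(s['pixels'],cv2.COLOR_RGB2BGR))
    return s
def rot(s):
    a=np.array(s['attitude'],float)
    return a if a.shape==(3,3) else R.from_quat(a).as_matrix()
def ray(s,u,v):
    K=np.array(s['K']); d=np.array([(u-K[0,2])/K[0,0],-(v-K[1,2])/K[1,1],-1.])
    return np.array(s['position']),rot(s)@d
def onz(s,u,v,z):
    p,d=ray(s,u,v); return p+d*(z-p[2])/d[2]
def pt(s,u,v):
    p,d=ray(s,u,v); return p+d*s['range_z'][int(v),int(u)]
def cloud(s):
    v,u=np.mgrid[0:384,0:512]; K=np.array(s['K']); 
    d=np.stack([(u-K[0,2])/K[0,0],-(v-K[1,2])/K[1,1],-np.ones(u.shape)],-1)
    return np.array(s['position'])+(d@rot(s).T)*s['range_z'][...,None]
E
python3 - <<'E'
from h import *
for n in('top','scene'):
    s=snap(n,n+'1.png'); print(n,s['position'],s['attitude'],s['K'], s.keys())
print(r.get_state(), r.tips_ahead)
a=cv2.imread('pics/top1.png');b=cv2.imread('pics/scene1.png')
cv2.imwrite('pics/both.png',cv2.resize(np.vstack([a,b]),(400,600)))
E
```

```text
pics
top [0.57543009 0.00906565 0.94549113] [ 0.02248291 -0.01637683 -0.69979586  0.71380114] [[387.15096287   0.         258.92627061]
 [  0.         387.15096287 187.6863324 ]
 [  0.           0.           1.        ]] dict_keys(['pixels', 'range_z', 'K', 'position', 'attitude'])
scene [0.9808113  0.50938233 1.06495556] [0.08031442 0.25222677 0.91115661 0.31579245] [[425.24673617   0.         253.21960255]
 [  0.         425.24673617 188.39891114]
 [  0.           0.           1.        ]] dict_keys(['pixels', 'range_z', 'K', 'position', 'attitude'])
{'clock': 0.1, 'q': array([-1.28720404,  0.68989727, -0.19452284,  1.5662051 ,  0.15732394,
        0.90250543, -0.21508984]), 'qd': array([-0.00028949, -0.00170032,  0.00011729, -0.0022337 , -0.00050394,
       -0.00191245,  0.00080606]), 'joint_torque': array([-2.62001158e-03, -5.28501320e+01, -1.27137568e+00, -1.53837454e+01,
       -5.25856996e-02,  2.00088907e-03,  4.14890906e-05]), 'tool_pos': array([0.15441676, 0.60508686, 0.25700137]), 'eef_rot': array([ 1.24522458e-01,  9.92216458e-01, -8.10214712e-04, -3.37309277e-05]), 'contact_force': array([-0.92996654, -0.80160294, -0.71246348]), 'moment': array([ 0.02824368, -0.03789139, -0.01762839]), 'opening': 1.0003090785836881} 0.019
```

View pics/top1.png

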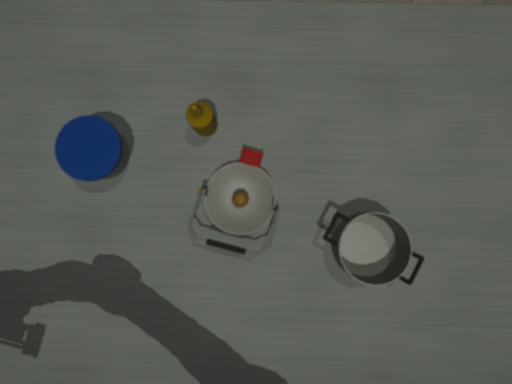

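View pics/scene1.png

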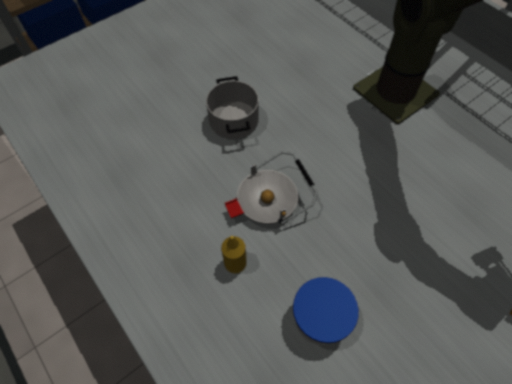

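Top view: dish at about (240,199), red lip (251,157), grip (226,246), pot (374,249), tub (90,148) and bottle (200,115). In the scene view the grip is at (305,172) and the lip at (234,208).

```bash
cat >> h.py <<'E'
def blob(s,m,box):
    u0,v0,u1,v1=box; k=np.zeros(m.shape,np.uint8); k[v0:v1,u0:u1]=m[v0:v1,u0:u1]
    n,l,st,c=cv2.connectedComponentsWithStats(k); i=1+np.argmax(st[1:,4]); 
    return c[i],l==i
def tri(a,b):
    (p,d),(q,e)=a,b; d=d/np.linalg.norm(d);e=e/np.linalg.norm(e)
    t=np.linalg.lstsq(np.stack([d,-e],1),q-p,rcond=None)[0]; x=p+t[0]*d;y=q+t[1]*e
    return (x+y)/2,np.linalg.norm(x-y)
def masks(s):
    p=s['pixels'].astype(int); h=cv2.cvtColor(s['pixels'],cv2.COLOR_RGB2HSV)
    return dict(black=p.max(2)<38, red=((h[...,0]<6)|(h[...,0]>174))&(h[...,1]>170)&(h[...,2]>70), brass=(h[...,0]>8)&(h[...,0]<25)&(h[...,1]>110)&(h[...,2]>60))
E
python3 - <<'E'
from h import *
t=r.snapshot('top');s=r.snapshot('scene');mt,ms=masks(t),masks(s)
for n,bt,bs in(('black',(198,234,252,258),(290,152,320,192)),('red',(235,143,268,170),(220,192,246,222)),('brass',(225,185,256,212),(255,183,282,210))):
    a,ma=blob(t,mt[n],bt);b,mb=blob(s,ms[n],bs)
    print(n,a,ma.sum(),b,mb.sum(),tri(ray(t,*a),ray(s,*b)))
    for q,m in((t,ma),(s,mb)): print('  depth',np.median(cloud(q)[m],0))
    v,u=np.nonzero(ma);P=cloud(t)[ma][:,:2];w=np.linalg.svd(P-P.mean(0),full_matrices=False)
    if n=='black':print('  axis',w[2][0],np.ptp((P-P.mean(0))@w[2][0]))
C=cloud(t)
def circ(sel):
    P=C[sel][:,:2].astype(np.float32); return cv2.minEnclosingCircle(P),len(P)
z=C[...,2];x=C[...,0];y=C[...,1]
for c,lo,hi,rad in(((240,199),.03,.045,.1),((374,249),.088,.1,.088),((90,148),.09,.105,.1),((200,115),.05,.2,.06)):
    p=pt(t,*c);print(c,p,circ((z>lo)&(z<hi)&(np.hypot(x-p[0],y-p[1])<rad)))
E
```

```text
black [225.67391304 246.10869565] 138 [304.04040404 172.55555556] 99 (array([0.4913007 , 0.08844719, 0.08164926]), np.float64(0.000990680098688717))
  depth [0.49251387 0.08688283 0.0882582 ]
  depth [0.49420971 0.09148992 0.08808236]
  axis [0.23542539 0.97189243] 0.0825480749325671
red [250.65789474 156.85714286] 266 [233.63243243 208.24864865] 185 (array([0.69730135, 0.03836657, 0.04026469]), np.float64(0.00024518738964164426))
  depth [0.69725865 0.03776048 0.03856438]
  depth [0.69658106 0.03749301 0.03888133]
brass [239.96022727 198.09090909] 176 [267.17894737 195.        ] 95 (array([0.59936557, 0.06182472, 0.03871813]), np.float64(0.0015231497206190383))
  depth [0.5997087  0.0605773  0.04729616]
  depth [0.60253424 0.06595685 0.0476864 ]
(240, 199) [0.59752633 0.06049769 0.05099035] (((0.6023925542831421, 0.06142546609044075), 0.09562873095273972), 1627)
(374, 249) [ 0.48487587 -0.26183929  0.00591149] (((0.48834407329559326, -0.25339415669441223), 0.08398210257291794), 298)
(90, 148) [0.70248473 0.39202351 0.09872099] (((0.7040765881538391, 0.3995634615421295), 0.07469296455383301), 3505)
(200, 115) [0.77246045 0.1449782  0.13266218] (((0.780764102935791, 0.15331338346004486), 0.030094068497419357), 716)
```

Estimates: dish centre at about (0.600, 0.062), yaw -14°. Grip at (0.491, 0.088, 0.082), so the bail is near 0.39 rad. Pot at (0.488, -0.253), so the lip needs about -96°. Moving over the grip at safe height.

```bash
python3 -m inch '[[0.6,-0.9,0,-0.7,60],[0.6,-1,0,-0.7,60],[0.7,-1,0,-0.7,60],[0.7,-1,0,-0.7,60],[0.7,-1,0,-0.7,60]]' 10
python3 -c "
from h import *;print(r.get_state()['q'])"
python3 -m inch '[[0.7,-1,0,-0.7,60],[0.7,-1,0,-0.7,60],[0.7,-1,0,-0.7,60],[0.6,-1,0,-0.7,60],[0.6,-1,0,-0.7,60]]'
python3 -c "
from h import *;print(r.get_state()['q'])"
```

```text
clock: 0.7
tool_pos: [0.2375, 0.482, 0.2577]
eef_rot: [0.305, 0.952, -0.0, 0.0]
contact_force: [0.3, 0.3, -0.5]
opening: 0.682
[-1.13255083  0.57169514 -0.10641723  1.83354548  0.08533182  0.74089581
 -0.33356667]
clock: 1.2
tool_pos: [0.32, 0.357, 0.2577]
eef_rot: [0.473, 0.881, 0.0, 0.0]
contact_force: [0.1, 0.4, 0.5]
opening: 0.678
[-0.92472563  0.50115849 -0.01743881  1.9977557   0.01400749  0.64269955
 -0.36638717]
```

```bash
python3 -m inch '[[0.7,-1,0,-0.8,60],[0.7,-1,0,-0.8,60],[0.7,-1,0,-0.8,60],[0.7,-1,0,-0.8,60],[0.7,-1,0,-0.8,60]]'
python3 -m inch '[[0.7,-1,0,-0.8,60],[0.7,-1,0,-0.8,60],[0.7,-1,0,-0.8,60],[0.6,-1,0,-0.8,60],[0.6,-1,0,-0.8,60]]'
python3 -m inch '[[0,0,0,0,60],[0,0,0,0,60]]'
python3 - <<'E'
from h import *
st=r.get_state();print(st['q'],st['tool_pos'],R.from_quat(st['eef_rot']).as_matrix()[:,1])
w=snap('wrist','w1.png');print(w['position'],w['attitude'],w['K'][0,0])
E
```

```text
clock: 1.7
tool_pos: [0.4075, 0.2321, 0.2578]
eef_rot: [0.646, 0.763, 0.0, -0.0]
contact_force: [-0.2, -0.4, -0.7]
opening: 0.687
clock: 2.2
tool_pos: [0.49, 0.1072, 0.2577]
eef_rot: [0.791, 0.612, 0.0, -0.0]
contact_force: [0.3, 0.6, 0.6]
opening: 0.68
clock: 2.4
tool_pos: [0.4894, 0.1079, 0.2576]
eef_rot: [0.79, 0.613, -0.0, -0.0]
contact_force: [-0.6, 0.4, -0.5]
opening: 0.678
[-0.43059911  0.5359509   0.19039841  1.94482486 -0.15554236  0.67513587
 -0.39476612] [0.48938021 0.1079101  0.25758999] [ 9.68855986e-01 -2.47624446e-01 -4.61422330e-04]
[0.50749698 0.17722852 0.38402778] [-0.13824563  0.01814924 -0.12392091  0.98244713] 301.9504158247629
```

View pics/w1.png

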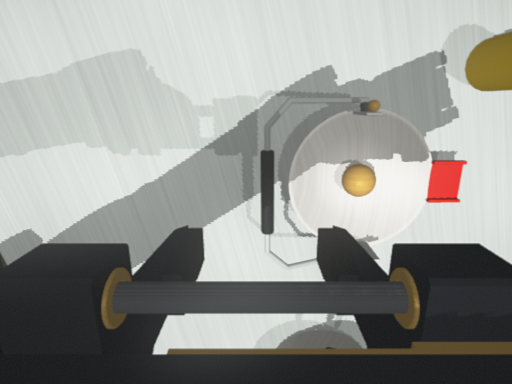

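The wrist view shows the grip at (267,192), square to the jaws, with the ball at (359,180) and the lip at (445,181). I'll triangulate these against the other views.

Run:
```python
from h import *
t=r.snapshot('top');s=r.snapshot('scene');w=r.snapshot('wrist')
B=dict(black=((198,234,252,258),(290,152,320,192),(255,145,280,238)),red=((235,143,268,170),(220,192,246,222),(420,150,475,210)),brass=((225,185,256,212),(255,183,282,210),(335,155,382,205)))
for n,bs in B.items():
    rs=[]
    for q,b in zip((t,s,w),bs):
        try: c,m=blob(q,masks(q)[n],b); rs.append(ray(q,*c)); print(n,c,m.sum(), np.median(cloud(q)[m],0))
        except Exception as e: print(n,'none')
    for i,j in((0,2),(1,2)):
        try: print(' ',i,j,tri(rs[i],rs[j]))
        except IndexError: pass
    if n=='black':
        P=cloud(w)[m];P=P-P.mean(0);print(np.linalg.svd(P,full_matrices=False)[2][0])
```

```text
black [214.15964912 245.24210526] 570 [0.51871471 0.0830642  0.3286511 ]
black [305.30232558 174.75193798] 129 [0.49430028 0.09684917 0.08752942]
black none
[ 0.28210166 -0.86104703 -0.42310362]
red [250.63432836 156.83208955] 268 [0.69722283 0.03777875 0.03853868]
red [233.62903226 208.29569892] 186 [0.69705768 0.03844231 0.03880935]
red [445.35439795 183.19897523] 1171 [0.69691122 0.03756203 0.03633474]
  0 2 (array([0.69741666, 0.03802818, 0.03721942]), np.float64(0.0012139802928447898))
  1 2 (array([0.69664838, 0.03767959, 0.03785329]), np.float64(0.00041362583764426334))
brass [239.88202247 198.09550562] 178 [0.59975437 0.06066038 0.0470183 ]
brass [267.23 195.22] 100 [0.60279859 0.06702656 0.04784388]
brass [359.54721863 182.24967658] 773 [0.59639531 0.06628494 0.04445921]
  0 2 (array([0.60008184, 0.06190134, 0.03174053]), np.float64(0.00011598164695493736))
  1 2 (array([0.5986514 , 0.06312253, 0.03754489]), np.float64(0.0012973375614898466))
```

Run:
```python
from h import *
w=r.snapshot('wrist');c,m=blob(w,w['pixels'].max(2)<75,(258,145,278,238));print(c,m.sum(),np.median(cloud(w)[m],0))
P=cloud(w)[m];print(np.linalg.svd(P-P.mean(0),full_matrices=False)[2][0])
print(onz(w,*c,.0817))
pos=np.array([.57543,.009066,.945491])
t=r.snapshot('top');print(tri(ray(t,225.67,246.11),ray(w,*c)))
```

```text
[268.13630881 186.37635706] 829 [0.49447873 0.10098037 0.08590958]
[0.13071652 0.63242705 0.76351111]
[0.49429561 0.09720813 0.0817    ]
(array([0.49138731, 0.09056831, 0.0583375 ]), np.float64(0.00393702080916194))
```

```bash
python3 -m inch '[[0.1,-0.8,-0.5,0,50],[0,0,-1,0,50],[0,0,-1,0,50],[0,0,-1,0,50],[0,0,-1,0,50]]' 3
python3 -m inch '[[0,0,-0.8,0,50],[0,0,-0.8,0,50],[0,0,-0.6,0,50],[0,0,-0.3,0,50],[0,0,0,0,50]]'
python3 - <<'E'
from h import *
st=r.get_state();print(st['tool_pos'])
a=snap('wrist','w2.png')
E
```

```text
clock: 3.2
tool_pos: [0.492, 0.0888, 0.1444]
eef_rot: [0.789, 0.614, 0.0, 0.0]
contact_force: [-0.2, -0.6, 0.5]
opening: 0.563
clock: 3.7
tool_pos: [0.4915, 0.0884, 0.0821]
eef_rot: [0.789, 0.614, -0.001, -0.0]
contact_force: [0.3, -0.4, 0.2]
opening: 0.567
[0.49153472 0.08842368 0.08208444]
```

View pics/w2.png

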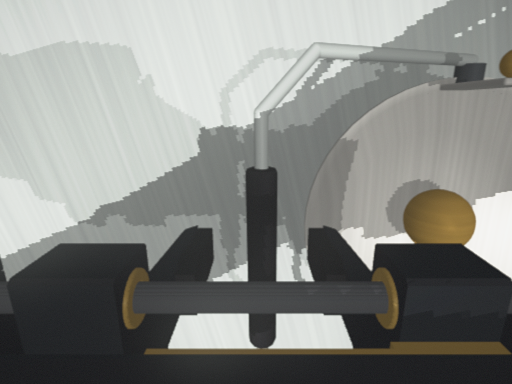

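The bar is centred between the fingers at column 261. Closing lightly and working out the arc rows.

```bash
python3 -m inch '[[0,0,0,0,10],[0,0,0,0,10],[0,0,0,0,10],[0,0,0,0,10],[0,0,0,0,10]]' 4
python3 -m inch '[[0,0,0,0,10],[0,0,0,0,10],[0,0,0,0,10]]' 4
python3 - <<'E'
from h import *
th=np.linspace(.39,1.57,26)
d=np.stack([-.12*np.cos(th)*.970,.12*np.cos(th)*.242,.12*np.sin(th)],1)
for i in range(0,25,5): print(th[i+1],th[i+5],(np.diff(d,axis=0)[i:i+5]/.025).round(2).tolist())
E
```

```text
clock: 4.25
tool_pos: [0.4922, 0.0881, 0.083]
eef_rot: [0.79, 0.614, 0.0, 0.0]
contact_force: [-0.5, -1.0, 0.4]
opening: 0.155
clock: 4.55
tool_pos: [0.4921, 0.0882, 0.0827]
eef_rot: [0.79, 0.614, 0.0, 0.0]
contact_force: [0.2, -0.2, 1.0]
opening: 0.159
0.43720000000000003 0.6260000000000001 [[0.09, -0.02, 0.21], [0.1, -0.02, 0.2], [0.11, -0.03, 0.2], [0.12, -0.03, 0.19], [0.12, -0.03, 0.19]]
0.6732 0.8620000000000001 [[0.13, -0.03, 0.18], [0.14, -0.04, 0.17], [0.15, -0.04, 0.17], [0.16, -0.04, 0.16], [0.16, -0.04, 0.15]]
0.9092000000000001 1.098 [[0.17, -0.04, 0.14], [0.18, -0.04, 0.13], [0.18, -0.05, 0.13], [0.19, -0.05, 0.12], [0.19, -0.05, 0.11]]
1.1452 1.334 [[0.2, -0.05, 0.1], [0.2, -0.05, 0.09], [0.21, -0.05, 0.08], [0.21, -0.05, 0.07], [0.21, -0.05, 0.06]]
1.3812000000000002 1.57 [[0.21, -0.05, 0.05], [0.22, -0.05, 0.04], [0.22, -0.05, 0.03], [0.22, -0.05, 0.02], [0.22, -0.05, 0.01]]
```

```bash
python3 -m inch '[[0.09,-0.02,0.21,0,10],[0.1,-0.02,0.2,0,10],[0.11,-0.03,0.2,0,10],[0.12,-0.03,0.19,0,10],[0.12,-0.03,0.19,0,10]]' 4
python3 -m inch '[[0.13,-0.03,0.18,0,10],[0.14,-0.04,0.17,0,10],[0.15,-0.04,0.17,0,10],[0.16,-0.04,0.16,0,10],[0.16,-0.04,0.15,0,10]]'
python3 - <<'E'
from h import *
t=snap('top');a=snap('wrist','w3.png');c,m=blob(t,masks(t)['red'],(225,140,275,180));print(c,m.sum(),onz(t,*c,.037)); print(r.get_state()['contact_force'])
E
```

```text
clock: 5.05
tool_pos: [0.5045, 0.0851, 0.1079]
eef_rot: [0.79, 0.614, -0.001, -0.001]
contact_force: [-2.9, 1.7, 1.6]
opening: 0.155
clock: 5.55
tool_pos: [0.5215, 0.0808, 0.1286]
eef_rot: [0.789, 0.614, -0.002, -0.002]
contact_force: [-7.2, 2.1, 6.7]
opening: 0.171
[250.90225564 156.84586466] 266 [0.697874  0.0378175 0.037    ]
[-6.12362443  2.10432916  7.34671867]
```

View pics/w3.png

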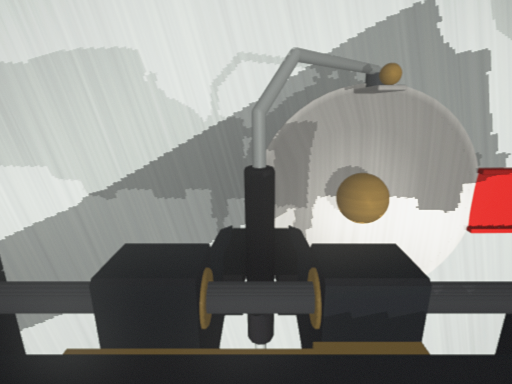

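```bash
python3 -m inch '[[0,0,0,0,12],[0,0,0,0,12]]' 4
python3 -m inch '[[0,0,0.08,0,12],[0,0,0,0,12]]' 4
python3 -m inch '[[-0.08,0.02,0,0,12],[0,0,0,0,12]]' 4
python3 - <<'E'
from h import *
t=r.snapshot('top');s=r.snapshot('scene')
for n,bt,bs in (('red',(225,140,275,180),(220,192,246,222)),('brass',(228,187,254,210),(255,183,282,210))):
    c,m=blob(t,masks(t)[n],bt);b,mb=blob(s,masks(s)[n],bs);print(n,c,m.sum(),b,mb.sum(),tri(ray(t,*c),ray(s,*b)))
print(r.get_state()['moment'])
E
```

```text
clock: 5.85
tool_pos: [0.5229, 0.0804, 0.1288]
eef_rot: [0.79, 0.614, -0.001, -0.001]
contact_force: [-5.6, 1.8, 6.1]
opening: 0.158
clock: 6.05
tool_pos: [0.5248, 0.08, 0.1308]
eef_rot: [0.79, 0.613, 0.001, 0.001]
contact_force: [-2.6, 2.3, 2.1]
opening: 0.158
clock: 6.25
tool_pos: [0.5238, 0.0802, 0.1304]
eef_rot: [0.79, 0.613, 0.001, 0.001]
contact_force: [2.8, 0.3, -3.4]
opening: 0.158
red [250.85931559 156.82889734] 263 [233.49438202 208.1741573 ] 178 (array([0.69740803, 0.03788972, 0.04011768]), np.float64(0.00021668387629983967))Traceback (most recent call last):
  File "<stdin>", line 4, in <module>
  File "h.py", line 24, in blob
    n,l,st,c=cv2.connectedComponentsWithStats(k); i=1+np.argmax(st[1:,4]);
                                                      ~~~~~~~~~^^^^^^^^^^
    return _wrapfunc(a, 'argmax', axis=axis, out=out, **kwds)
    return bound(*args, **kwds)
ValueError: attempt to get argmax of an empty sequence
```

The radial force has cancelled, so I'm back on the true arc at about 0.86 rad. Continuing along it.

```bash
python3 -m inch '[[0.19,-0.05,0.12,0,10],[0.18,-0.04,0.14,0,10],[0.18,-0.05,0.13,0,10],[0.19,-0.05,0.12,0,10],[0.19,-0.05,0.11,0,10]]' 4
python3 -m inch '[[0,0,0,0,10]]' 4
```

```text
clock: 6.85
tool_pos: [0.545, 0.0748, 0.1462]
eef_rot: [0.79, 0.614, -0.0, -0.0]
contact_force: [-1.7, 1.6, 3.3]
opening: 0.156
clock: 6.95
tool_pos: [0.546, 0.0746, 0.1465]
eef_rot: [0.79, 0.613, 0.001, 0.0]
contact_force: [-2.1, 1.2, 4.8]
opening: 0.155
```

```bash
python3 -m inch '[[0.2,-0.05,0.14,0,10],[0.2,-0.05,0.1,0,10],[0.21,-0.05,0.08,0,10]]' 5
python3 -m inch '[[0.21,-0.05,0.08,0,10],[0.21,-0.05,0.06,0,10]]' 5
python3 -m inch '[[0.21,-0.05,0.05,0,10],[0.22,-0.05,0.04,0,10],[0,0,0,0,10]]' 5
```

```text
clock: 7.25
tool_pos: [0.5609, 0.0708, 0.154]
eef_rot: [0.79, 0.613, -0.0, -0.0]
contact_force: [-0.9, 0.7, 0.1]
opening: 0.153
clock: 7.45
tool_pos: [0.571, 0.0683, 0.1574]
eef_rot: [0.79, 0.614, -0.0, -0.0]
contact_force: [-1.2, 2.2, 1.7]
opening: 0.156
clock: 7.75
tool_pos: [0.5833, 0.0652, 0.1598]
eef_rot: [0.79, 0.613, 0.001, 0.001]
contact_force: [-0.3, 0.9, 3.0]
opening: 0.155
```

```bash
python3 -m inch '[[0.21,-0.05,0.05,0,10],[0.2,-0.05,0.03,0,10]]' 5
python3 -m inch '[[0.15,-0.04,0.0,0,10],[0.1,-0.03,0,0,10],[0,0,0,0,10]]' 5
python3 - <<'E'
from h import *
t=snap('top','t4.png');s=snap('scene','s4.png');w=snap('wrist','w4.png')
for q,b in ((t,(225,140,275,180)),(s,(220,192,246,222))):
    c,m=blob(q,masks(q)['red'],b);print(c,m.sum())
a=[cv2.imread('pics/'+n)[100:300,150:400] for n in('t4.png','s4.png')]+[cv2.resize(cv2.imread('pics/w4.png'),(500,375))]
cv2.imwrite('pics/c4.png',np.vstack([np.hstack(a[:2]),a[2]]))
E
```

```text
clock: 7.95
tool_pos: [0.5919, 0.0631, 0.1612]
eef_rot: [0.79, 0.614, -0.0, -0.0]
contact_force: [-1.0, 0.9, -1.1]
opening: 0.162
clock: 8.25
tool_pos: [0.599, 0.0614, 0.1616]
eef_rot: [0.79, 0.613, 0.0, 0.0]
contact_force: [-0.0, -0.6, 0.3]
opening: 0.156Traceback (most recent call last):
  File "<stdin>", line 4, in <module>
  File "h.py", line 24, in blob
    n,l,st,c=cv2.connectedComponentsWithStats(k); i=1+np.argmax(st[1:,4]);
                                                      ~~~~~~~~~^^^^^^^^^^
    return _wrapfunc(a, 'argmax', axis=axis, out=out, **kwds)
    return bound(*args, **kwds)
ValueError: attempt to get argmax of an empty sequence
```

```bash
python3 -m inch '[[0.08,-0.02,0,0,10],[0.05,-0.01,0,0,10],[0,0,0,0,10]]' 5
python3 - <<'E'
from h import *
t=snap('top','t4.png');s=snap('scene','s4.png');w=snap('wrist','w4.png')
a=[cv2.imread('pics/'+n)[100:300,150:400] for n in('t4.png','s4.png')]+[cv2.resize(cv2.imread('pics/w4.png'),(500,375))]
cv2.imwrite('pics/c4.png',np.vstack([np.hstack(a[:2]),a[2]]))
E
```

```text
clock: 8.7
tool_pos: [0.5998, 0.0612, 0.1615]
eef_rot: [0.79, 0.614, -0.001, -0.001]
contact_force: [-5.1, 0.6, 5.9]
opening: 0.156
```

View pics/c4.png

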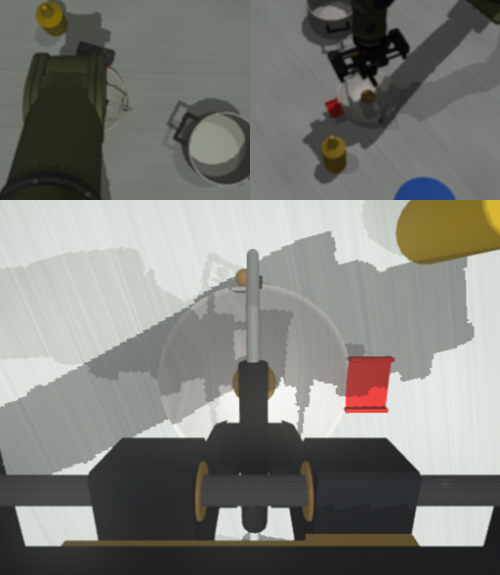

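Handle upright at its stop (5 N of resistance), with the ball under the grip and the lip at (370,384) in the composite. Easing the push, gripping firmly and lifting gently.

```bash
python3 -m inch '[[-0.06,0.015,0.03,0,10],[0,0,0,0,10]]' 5
python3 -m inch '[[0,0,0,0,8],[0,0,0,0,8],[0,0,0,0,8]]' 20
python3 -m inch '[[0,0,0,0,5],[0,0,0,0,5],[0,0,0,0,5]]' 40
python3 -m inch '[[0,0,0.03,0,5],[0,0,0.06,0,5],[0,0,0.1,0,5],[0,0,0.13,0,5],[0,0,0.16,0,5]]' 40
python3 -m inch '[[0,0,0.18,0,5],[0,0,0.18,0,5],[0,0,0.18,0,5],[0,0,0.15,0,5],[0,0,0.1,0,5]]' 40
python3 -m inch '[[0,0,0.05,0,5],[0,0,0,0,5],[0,0,0,0,5]]' 40
python3 - <<'E'
from h import *
w=snap('wrist','w5.png');t=snap('scene','s5.png')
w1=cv2.imread('pics/w5.png');w1[:]=w1;cv2.imwrite('pics/c5.png',np.vstack([cv2.resize(w1,(480,360)),cv2.resize(cv2.imread('pics/s5.png')[80:280,150:450],(360,240),)[:, :] if 0 else cv2.resize(cv2.imread('pics/s5.png')[120:260,200:480],(480,240))]))
print(r.get_state()['moment'])
c,m=blob(w,masks(w)['red'],(330,100,470,260));print(c,m.sum(),np.median(cloud(w)[m],0))
E
```

```text
clock: 9.05
tool_pos: [0.5996, 0.0612, 0.1617]
eef_rot: [0.79, 0.614, -0.0, -0.0]
contact_force: [-1.0, -0.4, -2.7]
opening: 0.158
clock: 9.35
tool_pos: [0.5996, 0.0612, 0.1617]
eef_rot: [0.79, 0.614, -0.0, -0.0]
contact_force: [-1.8, -0.1, -5.4]
opening: 0.151
clock: 9.65
tool_pos: [0.5998, 0.0613, 0.1618]
eef_rot: [0.79, 0.614, -0.0, -0.0]
contact_force: [-0.8, 0.3, -8.0]
opening: 0.147
clock: 10.15
tool_pos: [0.6, 0.0612, 0.1745]
eef_rot: [0.79, 0.614, 0.0, 0.0]
contact_force: [-0.2, 0.2, -9.9]
opening: 0.144
clock: 10.65
tool_pos: [0.6001, 0.0613, 0.1945]
eef_rot: [0.79, 0.614, 0.0, 0.0]
contact_force: [0.9, 0.2, -8.3]
opening: 0.142
clock: 10.95
tool_pos: [0.5998, 0.0612, 0.1951]
eef_rot: [0.79, 0.614, -0.0, -0.0]
contact_force: [-0.9, -0.4, -10.0]
opening: 0.15
[-0.07864068  0.07874045 -0.02548071]
[380.02332155 188.26431095] 1415 [0.70158222 0.03553951 0.06971061]
```

View pics/c5.png

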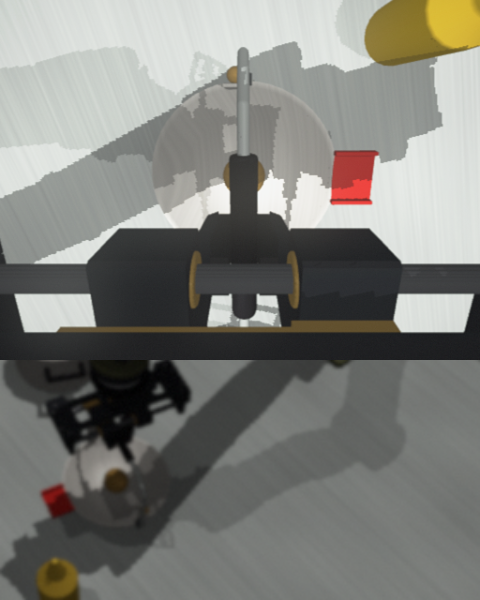

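Lifted 33 mm, level, with the ball centred under the grip; lip at z 0.070. Lifting on.

```bash
python3 -m inch '[[0,0,0.05,0,5],[0,0,0.1,0,5],[0,0,0.15,0,5],[0,0,0.2,0,5],[0,0,0.23,0,5]]' 40
python3 -m inch '[[0,0,0.25,0,5],[0,0,0.25,0,5],[0,0,0.25,0,5],[0,0,0.25,0,5],[0,0,0.25,0,5]]' 40
python3 -m inch '[[0,0,0.25,0,5],[0,0,0.25,0,5],[0,0,0.2,0,5],[0,0,0.12,0,5],[0,0,0.06,0,5]]' 40
python3 -m inch '[[0,0,0,0,5],[0,0,0,0,5],[0,0,0,0,5]]' 40
python3 - <<'E'
from h import *
w=snap('wrist','w6.png');print(r.get_state()['q'])
c,m=blob(w,masks(w)['red'],(330,100,470,260));P=cloud(w)[m];print(c,m.sum(),np.median(P,0),np.linalg.lstsq(np.c_[P[:,:2],np.ones(len(P))],P[:,2],rcond=None)[0])
c,m=blob(w,masks(w)['brass'],(220,150,300,210));print(c,m.sum())
E
```

```text
clock: 11.55
tool_pos: [0.6, 0.0613, 0.214]
eef_rot: [0.79, 0.614, 0.0, 0.0]
contact_force: [0.0, -0.2, -9.3]
opening: 0.145
clock: 12.05
tool_pos: [0.5999, 0.0612, 0.2453]
eef_rot: [0.79, 0.614, 0.0, 0.0]
contact_force: [-0.1, 0.5, -9.4]
opening: 0.144
clock: 12.55
tool_pos: [0.6001, 0.0613, 0.2671]
eef_rot: [0.79, 0.614, 0.0, 0.0]
contact_force: [0.1, -0.5, -10.5]
opening: 0.145
clock: 12.85
tool_pos: [0.5998, 0.0612, 0.2664]
eef_rot: [0.79, 0.614, -0.0, -0.0]
contact_force: [-0.6, -0.6, -9.6]
opening: 0.145
[-0.27856854  0.6529088   0.17661029  1.63662475 -0.14067937  0.86503961
 -0.29583144]
[378.43466667 194.14666667] 1125 [0.69944067 0.02947471 0.14097127] [-0.38834345  0.36100336  0.40107059]
[276.54545455 180.27272727] 11
```

View pics/w6.png

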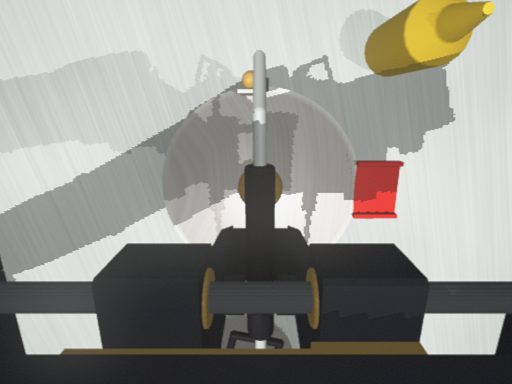

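The view relative to the gripper is unchanged: lip (378,189), ball hidden under the grip at (260,186). The dish is level. Now the gentle quarter turn.

```bash
python3 -m inch '[[0,0,0,-0.1,5],[0,0,0,-0.2,5],[0,0,0,-0.3,5],[0,0,0,-0.4,5],[0,0,0,-0.4,5]]' 40
python3 -m inch '[[0,0,0,-0.4,5],[0,0,0,-0.4,5],[0,0,0,-0.4,5],[0,0,0,-0.4,5],[0,0,0,-0.4,5]]'
python3 -m inch '[[0,0,0,-0.4,5],[0,0,0,-0.4,5],[0,0,0,-0.4,5],[0,0,0,-0.4,5],[0,0,0,-0.4,5]]'
python3 -m inch '[[0,0,0,-0.4,5],[0,0,0,-0.4,5],[0,0,0,-0.4,5],[0,0,0,-0.4,5],[0,0,0,-0.4,5]]'
python3 -c "
from h import *;print(r.get_state()['q'])"
```

```text
clock: 13.4
tool_pos: [0.6, 0.0613, 0.2667]
eef_rot: [0.833, 0.553, 0.0, 0.0]
contact_force: [0.3, 0.9, -9.7]
opening: 0.145
clock: 13.9
tool_pos: [0.6, 0.0615, 0.2668]
eef_rot: [0.886, 0.463, 0.0, -0.0]
contact_force: [0.5, 0.5, -9.8]
opening: 0.147
clock: 14.4
tool_pos: [0.6, 0.0616, 0.2668]
eef_rot: [0.93, 0.368, 0.0, -0.0]
contact_force: [-0.4, 0.5, -9.7]
opening: 0.148
clock: 14.9
tool_pos: [0.6, 0.0617, 0.2668]
eef_rot: [0.963, 0.268, 0.0, -0.0]
contact_force: [0.4, 0.5, -9.8]
opening: 0.142
[-0.40574967  0.67995545  0.40794376  1.64323115 -0.3282715   0.88669282
 -0.89676543]
```

```bash
python3 -m inch '[[0,0,0,-0.4,5],[0,0,0,-0.4,5],[0,0,0,-0.4,5],[0,0,0,-0.4,5],[0,0,0,-0.4,5]]' 40
python3 -m inch '[[0,0,0,-0.4,5],[0,0,0,-0.4,5],[0,0,0,-0.4,5],[0,0,0,-0.4,5],[0,0,0,-0.4,5]]'
python3 -m inch '[[0,0,0,-0.4,5],[0,0,0,-0.4,5],[0,0,0,-0.4,5],[0,0,0,-0.4,5],[0,0,0,-0.4,5]]'
python3 -m inch '[[0,0,0,-0.4,5],[0,0,0,-0.4,5],[0,0,0,-0.4,5],[0,0,0,-0.3,5],[0,0,0,-0.3,5]]'
python3 -m inch '[[0,0,0,-0.3,5],[0,0,0,-0.2,5],[0,0,0,-0.1,5],[0,0,0,-0.1,5],[0,0,0,0,5]]'
python3 -m inch '[[0,0,0,0,5],[0,0,0,0,5],[0,0,0,0,5],[0,0,0,0,5],[0,0,0,0,5]]'
python3 - <<'E'
from h import *
st=r.get_state();print(st['q'],R.from_quat(st['eef_rot']).as_matrix()[:,1])
for n in('top','wrist','scene'): s=snap(n,n+'7.png')
a=[cv2.resize(cv2.imread('pics/%s7.png'%n),(400,300)) for n in('top','wrist','scene')]
cv2.imwrite('pics/c7.png',np.vstack([np.hstack(a[:2]),np.hstack([a[2],a[2]*0])]))
E
```

```text
clock: 15.4
tool_pos: [0.6, 0.0618, 0.2668]
eef_rot: [0.986, 0.166, 0.0, -0.0]
contact_force: [0.1, -0.0, -9.3]
opening: 0.144
clock: 15.9
tool_pos: [0.6, 0.0619, 0.2667]
eef_rot: [0.998, 0.063, 0.0, -0.0]
contact_force: [-0.7, -0.7, -9.1]
opening: 0.144
clock: 16.4
tool_pos: [0.6, 0.062, 0.2667]
eef_rot: [0.999, -0.042, 0.0, -0.0]
contact_force: [-0.1, -0.9, -9.3]
opening: 0.142
clock: 16.9
tool_pos: [0.6, 0.0618, 0.2667]
eef_rot: [0.991, -0.136, 0.0, -0.0]
contact_force: [0.1, 0.0, -9.6]
opening: 0.143
clock: 17.4
tool_pos: [0.6, 0.0613, 0.2667]
eef_rot: [0.985, -0.171, -0.0, 0.0]
contact_force: [0.1, -0.0, -9.5]
opening: 0.145
clock: 17.9
tool_pos: [0.6, 0.0613, 0.2667]
eef_rot: [0.985, -0.171, -0.0, 0.0]
contact_force: [-0.0, -0.1, -9.9]
opening: 0.144
[-0.53590058  0.73753466  0.67050244  1.65019357 -0.5406181   0.947258
 -1.58277143] [-3.37257598e-01 -9.41412401e-01  5.46896755e-05]
```

View pics/c7.png

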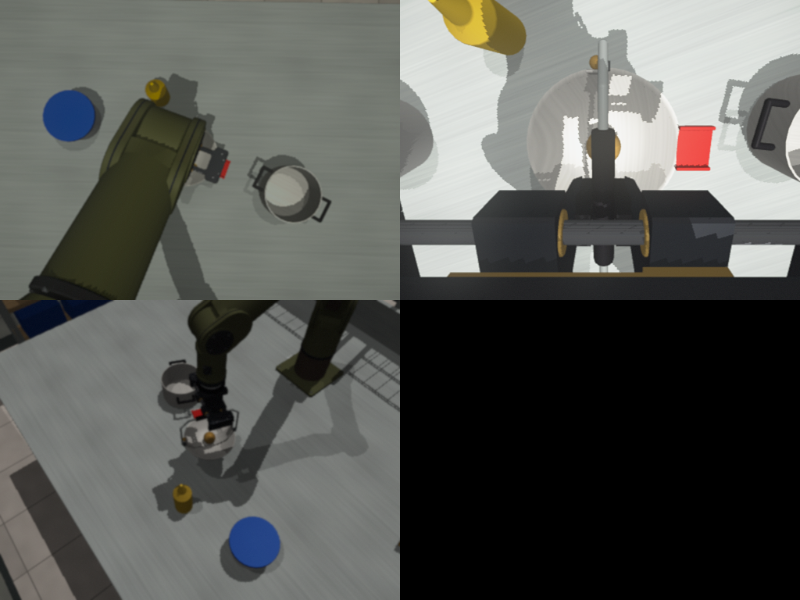

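The dish hangs level. In the wrist panel the lip (695,147) points at the pot and the ball (603,146) sits under the grip. One numeric check of bearing, tilt and bystanders, then hand in.

Run:
```python
from h import *
w=r.snapshot('wrist');t=r.snapshot('top');C=cloud(t);z=C[...,2]
for n,p,lo,hi,rad in(('pot',(.488,-.2535),.088,.1,.088),('tub',(.704,.3996),.09,.105,.1),('squeeze',(.7808,.1533),.05,.2,.06)):
    P=C[(z>lo)&(z<hi)&(np.hypot(C[...,0]-p[0],C[...,1]-p[1])<rad)][:,:2].astype(np.float32);c=cv2.minEnclosingCircle(P);print(n,c,len(P))
    if n=='pot': pot=np.array(c[0])
h=cv2.cvtColor(w['pixels'],cv2.COLOR_RGB2HSV);m=((h[...,0]<8)|(h[...,0]>172))&(h[...,1]>140)
c,m=blob(w,m,(330,120,440,260));q=onz(w,*c,.1412);print('lip',c,m.sum(),q,np.median(cloud(w)[m],0))
D=np.array([.600,.0615]);a=q[:2]-D;b=pot-D;print(np.degrees([np.arctan2(a[1],a[0]),np.arctan2(b[1],b[0])]),np.hypot(*b))
# rim level: dish-coloured points above 0.13 near rim radius
W=cloud(w);rr=np.hypot(W[...,0]-D[0],W[...,1]-D[1]);k=(rr>.078)&(rr<.087)&(W[...,2]>.12)&(W[...,2]<.16);P=W[k]
print(len(P),np.linalg.lstsq(np.c_[P[:,:2]-D,np.ones(len(P))],P[:,2],rcond=None)[0])
```

```text
pot ((0.494764119386673, -0.2381647676229477), 0.07979746907949448) 326
tub ((0.7044411301612854, 0.3987763524055481), 0.07484559714794159) 3499
squeeze ((0.7804884910583496, 0.15314942598342896), 0.03005509451031685) 715
lip [375.96898895 189.2306712 ] 2354 [ 0.5661259  -0.03277502  0.1412    ] [ 0.56649731 -0.03225837  0.14177532]
[-109.76394888 -109.35018799] 0.3176059878575617
3739 [-0.00483645 -0.00396843  0.14105908]
```

```bash
python3 -c "
from h import *;a=cv2.imread('pics/top1.png').astype(int);b=cv2.imread('pics/top7.png').astype(int);print('pot region diff',np.abs(a-b)[205:295,320:430].mean());r.finish_job()"
```

```text
pot region diff 20.41023569023569
the job is handed in; nothing more can be done
```

```bash
python3 -c "
import cv2,numpy as np
a=cv2.imread('pics/top1.png',0).astype(float);b=cv2.imread('pics/top7.png',0).astype(float)
print(a.mean(),b.mean(),cv2.phaseCorrelate(a[205:295,320:430],b[205:295,320:430]))
A=[cv2.Canny(x.astype(np.uint8),40,90)[205:295,320:430].astype(float) for x in(a,b)];print(cv2.phaseCorrelate(*A))"
```

```text
90.58897399902344 102.53057352701823 ((0.061450176060922956, 0.05246294450000022), 0.9339158769165602)
((0.009711933784799953, 0.06671706227187002), 0.9019593853291946)
```

I swung the handle up with a light pinch until it snapped upright. Then I gripped it at 40 N, lifted the dish about 10 cm straight up and turned it 95°. I handed it in at about 18 s of the 58 s, still holding it there; no verdict is reported.

**Last checks before handing in:**
- **Aim:** the lip bears -109.8° and the pot -109.4°, with the pot about 0.32 to 0.335 m from the dish axis.
- **Dish:** its rim is level to under 0.01 rad, and its underside is about 0.104 m up. It hangs over where it stood.
- **Ball:** it showed under the grip by eye. I could not measure its position, because the grip hid most of it.
- **Handle:** it met its end stop with about 5 N of resistance. I did not measure the joint angle directly.
- **Tub and bottle:** both were within 1 mm of where they started.

**Odd readings:**
- **Pot position:** my two fits of the pot differed by about 16 mm. The first fit came out with too large a radius and had probably caught a handle. A plain image difference over the pot also came out high (20 grey levels), because the picture had brightened. Aligning the saved before and after pictures showed a shift under 0.1 pixel, so the pot did not move. I did this comparison after handing in.
- **Swing force:** midway up, the force along the handle reached about 9 N because my arc was a few millimetres too tight. I corrected it, and the lip showed that the dish had not shifted.

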